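Soap dish shut and set with its spout over the basin

TASK

The yellow soap dish has been left open and turned away on the marble window sill. Flip its lid shut, turn the dish so that its drain spout points straight out over the sill's edge, and slide it forward until the spout alone hangs out over the middle of the round basin, with the body of the dish still wholly on the marble. Slide the dish along the marble without lifting or tipping it, keep the soap in it, and leave the other things on the sill where they are.

Things in the scene. Friction and masses are not known exactly. Their poses are not given: they have to be found in the camera images.
- dish: Yellow soap dish, loose, about 0.29 kg with lid and soap. Tray 88 mm along x, 120 mm along y (too wide to grasp), upright 2.5 mm walls from 4 to 26.5 mm height, rounded corners, four 4 mm rubber feet; 40 mm high with the lid shut. Origin: middle of the tray, on the marble. +x points to the drain spout, +y to its left, z up. It slides and turns when pushed and stays where left.
- spout_tip (a point): End of the dish's drain spout, a channel 27 mm wide and 10 mm high that runs 32 mm out from the front wall, its end 76 mm ahead (+x) of the dish's middle and 6 mm above the marble. Axes as the dish's.
- front_wall (a point): Middle of the outside of the dish's front wall, where the spout leaves it, 44 mm ahead (+x) of the dish's middle, 6 mm above the marble. Axes as the dish's.
- hinge (a point): Middle of the lid's hinge, on the back wall of the dish: 45 mm behind (-x) the dish's middle, 26.5 mm above the marble. The hinge line runs along the dish's y; its knuckles stand out to 48 mm behind the middle, the back wall below them is at 44 mm. Axes as the dish's.
- lid (a joint): Angle of the flip lid: 0 shut, grows as it opens up and back, stop at 1.95; it starts open, leaning back beyond upright (1.6 to 1.85). A light shell (45 g) of 88 by 120 by 12.5 mm with a slightly stiff hinge (0.01 N m): it stays open until pushed over from behind, and falls shut by itself once below about 0.8.
- lid_edge (a point): Middle of the lid's free edge, 89 mm from the hinge; a thumb tab stands out 8 mm further. When the lid is shut it lies over the front wall, 32 mm above the marble.
- soap (a point): Centre of the pale green bar of soap, 52 by 76 by 20 mm, 0.09 kg, lying loose in the dish.
- basin_mid (a point): Point on the sill's straight front edge (height 0) above the middle of the basin's back. x points straight out over the basin, y along the edge, z up. The round white basin (370 mm across, rim 90 mm below the sill) stands in front; its bowl reaches back under the edge, so what drips 6 mm or more outside the edge within 60 mm of this point lands in it. Its place along the edge varies.
- jar: Bystander: white cream jar with a brass twist cap, 61 mm across, 48 mm high. Origin: centre of its underside.
- comb: Bystander: orange comb lying flat, 175 by 36 by 5 mm, long along its x. Origin: its middle, on the marble.
- tweezers: Bystander: steel tweezers lying on the marble, 106 by 14 by 8 mm, long along their x. Origin: about their middle, on the marble.
- mirror: Bystander: round mirror of 120 mm on a tilting stand, 175 mm high, foot 110 mm across, 150 mm wide along its y. Origin: centre of the foot's underside.
- lotion: Bystander: green lotion bottle with a white pump, 62 mm across, 166 mm high. Origin: centre of its underside.
- tumbler: Bystander: blue ceramic tumbler, 72 mm across, 95 mm high. Origin: centre of its underside.

How it is judged:
At the end, for the whole second after the job is handed in: Lid shut (0.06 rad); dish flat on the marble, at rest, soap in it; spout pointing straight out over the edge (0.2 rad), its tip at least 6 mm outside the edge and within 60 mm of the basin's middle, the front wall at most 2 mm outside the edge (value of joint lid below 0.06 rad and angle between the x axis of dish and the x axis of basin_mid, either way round below 0.2 rad and x of spout_tip in the frame of basin_mid above 0.006 m and x of front_wall in the frame of basin_mid below 0.002 m and y of spout_tip in the frame of basin_mid between -0.06 and 0.06 m and angle between dish's own z axis and vertical below 0.05 rad and height (world z) of dish between -0.004 and 0.004 m and horizontal distance between soap and dish below 0.04 m and linear speed of dish below 0.01 m/s and angular speed of dish below 0.05 rad/s); the robot touches nothing.
It fails at once if the dish is lifted off the marble or tipped (height (world z) of dish above 0.015 m or height (world z) of dish below -0.01 m or angle between dish's own z axis and vertical above 0.25 rad).
It fails at once if the soap leaves the dish (horizontal distance between soap and dish above 0.06 m).
It fails at once if another thing on the sill is moved more than 20 mm or knocked over (distance of any of jar, comb, tweezers, mirror, lotion, tumbler from where it was at the start of the episode above 0.02 m or angle between any of jar, comb, tweezers, mirror, lotion, tumbler's own z axis and vertical above 0.5 rad).
It also fails if it takes over 72 s, if anything falls off the work surface, if the arm or the gripper's body presses on something with over 40 N, if the wrist force passes 120 N, or if a joint passes its speed limit or range.

ROBOT

A 6-joint arm with a two-finger parallel gripper is mounted at the origin on the work surface. World frame = base frame: x ahead of the robot, y to its left, z up, the work surface at z = 0. Lengths are in m, angles in rad, forces in N, time in s.
With the tool pointing down it reaches from about 0.4 to 0.825 m from the base axis. Payload 7 kg.
Tool frame: the origin (TCP) lies midway between the tips of the shut fingers; the grasp point (between the pads) lies 19 mm behind it (hold_point_z is the z of the grasp point in the tool frame, in m); z points along the fingers, y is the line along which they close (so a half turn about z gives the same grasp; the last joint's range is limited). The gripper opens to 88 mm and grips with 3 to 60 N. Pads are 19 mm wide; open, the fingers measure 130 mm over their backs; the gripper's body (78 mm by 193 mm) begins 47 mm behind the grasp point.
Start: joints at [-1.011, 0.359, 0.012, 0, -1.224, -0.288], TCP at [0.181, -0.65, 0.227] pointing down, gripper open.
Joint ranges: [-3.07, 3.07], [-1.43, 2.12], [-1.02, 1.25], [-3.03, 1.67], [-3.05, -0], [-3.03, 3.03]. Speed limits (rad/s): [2.39, 2.39, 3.01, 3.14, 3.14, 3.14].

INTERFACE

Orientations are given as [roll, pitch, yaw] about the fixed x, y, z axes, in that order (R = Rz(yaw) Ry(pitch) Rx(roll)).
In Python, from rig import * gives the robot as it stands.
- The arm moves only by the tool servo_tool, never from a script. Its argument "deltas" is a list of rows, each a list of 7 numbers: the shift along the tool's x, y, z scaled (see below), then the turn, a rotation vector about the tool's x, y, z scaled (see below), then the gripper's target within -1 to 1 (fully open at 1, half-way at 0, shut at -1). A call has 1 to 12 rows; each row shifts and turns the commanded pose from where the row before left it, along the tool's axes as they then stand; what a row does not reach is not made up. The controller multiplies each number of a shift by 0.1 m and each number of a turn by 60 degrees. A row lasts 1/10 s, in which the tool goes at most 50 mm and 8.59 degrees, less where a joint would pass 70% of its speed; a pose out of reach is approached as far as the arm can. A call with a number of a shift or a turn outside -1 to 1 is refused whole. A call with a gripper value outside its range is refused whole. The fingers move at their own pace and stop on an object; "grip_force" is the grip in N (left out, the last holds). Time passes only in rows, so rows that do not move let the fingers close. It gives the time, the measured TCP pose, the force and the opening at its end, in the units of the state.
- observe(): the state, without advancing time (a new reading comes with each control period).
- snapshot(name): name is "scene" or "side" or "wrist"; returns (picture, depth): 384x512x3 uint8, red, green, blue; 384x512 float32, m along the optical axis (not along the pixel's ray), 0 where there is no reading.
- calibration(name): a dict with "camera_matrix" (3x3 intrinsics, pixels), "R" (3x3) and "t" (3): a world point X has camera coordinates R X + t; the wrist camera has in their place "hand_eye" (4x4, takes a point from camera to tool coordinates, whose origin is the TCP and whose axes are the flange's). Camera axes: x right, y down, z forward; pixel columns grow to the right and rows downward; lengths in m; the calibration is good to about 2 mm. A picture is of the moment at which its call begins: read the wrist's pose just before it. calibration takes no time and is no camera call.
- sign_off(): hands the job in, once; it reports no verdict.
Trained networks look in the newest picture that a camera, given by its name, has taken for a name from the list of things; names that differ only in an ending like _2 or _b are one class to them, and where a whole thing is asked for, a point or a joint stands for the part that bears it (a point fixed in the world has none). Each returns a list of dicts, best first, with "conf" (0 to 1); they miss things now and then, are a little off and sometimes report something else, mostly with a low value. They report only what shows in the picture. A call takes as long as a camera call.
- boxes_of(camera, target): "box" ([centre column, centre row, width, height] in pixels, round what is visible of it).
- outline_of(camera, target): "pixels" (384x512 bool, what is visible of it) and "box" ([centre column, centre row, width, height] in pixels, round what is visible of it).
The state is a dict: "t": time; "joint_pos": joint angles; "qd": joint speeds; "joint_efforts": joint torques, N m; "position": TCP position; "tcp_rot": TCP orientation; "contact_force": force on the tool from outside, world axes, zero at the start; "wrist_torque": the same for the moment, N m; "finger_gap": finger opening in m.
Only numpy, scipy, OpenCV 4.12 (cv2) and the standard library are available. Lean on these libraries where they do the work, as an engineer would, in place of code of your own. Each camera call takes 0.05 s, during which the arm holds its last target. There are 200 camera calls.

## Working session

There is one attempt and no reset: what is moved stays moved. The work goes in short steps, Python scripts to look and compute and a tool call to move; the robot and the scene stay as the last step left them, time stands still between calls to the robot, and variables do not carry over. Pictures are saved under pics/ and viewed, on a budget of 10 in all, crops included, one or two more only if the job needs it, and the job is handed in when it is done.

Besides the shell and the picture viewer there is one more tool, called after "Emit:" by a JSON object that holds its "name" and its "arguments", one argument or row to a line. servo_tool: Moves the arm, as the interface text tells. Shifts and turns lie within -1 to 1; 1 stands for 0.1 m of shift or 60 degrees of turn. Its arguments: {"type":"object","properties":{"deltas":{"type":"array"},"grip_force":{"type":"number"}},"required":["deltas"]}

```bash
mkdir -p pics
cat > h.py <<'E'
from rig import *
import numpy as np, cv2
from scipy.spatial.transform import Rotation as Ro
def pts(name, depth):
    c=calibration(name); K=np.array(c["camera_matrix"])
    v,u=np.mgrid[:384,:512]; z=depth
    P=np.stack([(u-K[0,2])/K[0,0]*z,(v-K[1,2])/K[1,1]*z,z],-1)
    if "R" in c: return (P-np.array(c["t"]))@np.array(c["R"])
    s=observe(); H=np.array(c["hand_eye"]); P=P@H[:3,:3].T+H[:3,3]
    return P@Ro.from_euler('xyz',s["tcp_rot"]).as_matrix().T+np.array(s["position"])
E
python3 - <<'E'
from h import *
s=observe(); print(s)
ims=[]
for n in("scene","side"):
    p,d=snapshot(n); ims.append(p); np.save(n+"d.npy",d)
    W=pts(n,d)
    for t in("dish","lid","soap","jar","comb","tweezers","mirror","lotion","tumbler"):
        r=outline_of(n,t)
        if r:
            m=r[0]["pixels"]&(d>0); q=W[m]
            print(n,t,round(r[0]["conf"],2),np.round(r[0]["box"]), np.round(np.percentile(q,[3,50,97],axis=0),3).tolist())
for n,p in zip(("scene","side"),ims): cv2.imwrite(f"pics/{n}0.png",cv2.resize(p[...,::-1],(800,600)))
E
```

```text
{'t': 0.0, 'joint_pos': array([-1.01090186e+00,  3.59348489e-01,  1.10492482e-02, -3.53628344e-04,
       -1.22411256e+00, -2.88120624e-01]), 'qd': array([-0.00021216,  0.00058272,  0.0008892 ,  0.00133265,  0.00045831,
        0.00131965]), 'joint_efforts': array([-5.36384887e-04, -5.82721031e+01,  2.93068510e+01,  6.99753553e+00,
        6.93037538e-03, -1.14324419e-04]), 'position': array([ 0.18104744, -0.64974556,  0.22564272]), 'tcp_rot': array([ 3.13994930e+00, -1.40350100e-04, -2.86993912e+00]), 'contact_force': array([ 1.02784916,  0.54214478, -0.50863786]), 'wrist_torque': array([-0.00141461,  0.03672565, -0.00966495]), 'finger_gap': 0.08789171889507337}
scene dish 0.75 [230. 199.  46.  47.] [[0.454, -0.177, 0.005], [0.519, -0.087, 0.029], [0.59, -0.042, 0.118]]
scene lid 0.91 [248. 192.  18.  43.] [[0.342, -0.085, 0.004], [0.526, -0.058, 0.064], [0.593, 0.034, 0.12]]
scene soap 0.78 [229. 208.  18.  25.] [[0.46, -0.148, 0.011], [0.526, -0.12, 0.032], [0.559, -0.084, 0.036]]
scene jar 0.62 [173. 240.  19.  25.] [[0.581, -0.363, 0.01], [0.62, -0.338, 0.048], [0.633, -0.312, 0
[... 727 characters left out ...]
492, -0.117, 0.027], [0.534, -0.084, 0.032]]
side jar 0.67 [288. 153.  19.  17.] [[0.568, -0.356, 0.002], [0.589, -0.318, 0.037], [0.618, -0.305, 0.049]]
side comb 0.6 [169. 252.  57.  27.] [[0.485, 0.283, -0.001], [0.56, 0.308, 0.003], [0.646, 0.331, 0.006]]
side tweezers 0.47 [233. 273.  32.  12.] [[0.331, 0.243, -0.002], [0.372, 0.259, 0.004], [0.412, 0.277, 0.009]]
side mirror 0.94 [129. 284.  73.  76.] [[0.442, 0.408, 0.002], [0.484, 0.47, 0.078], [0.527, 0.518, 0.164]]
side lotion 0.74 [217. 300.  32.  68.] [[0.277, 0.368, 0.005], [0.291, 0.403, 0.092], [0.326, 0.418, 0.166]]
side tumbler 0.86 [339. 149.  23.  27.] [[0.406, -0.471, -0.0], [0.433, -0.414, 0.064], [0.472, -0.401, 0.094]]
```

View pics/scene0.png

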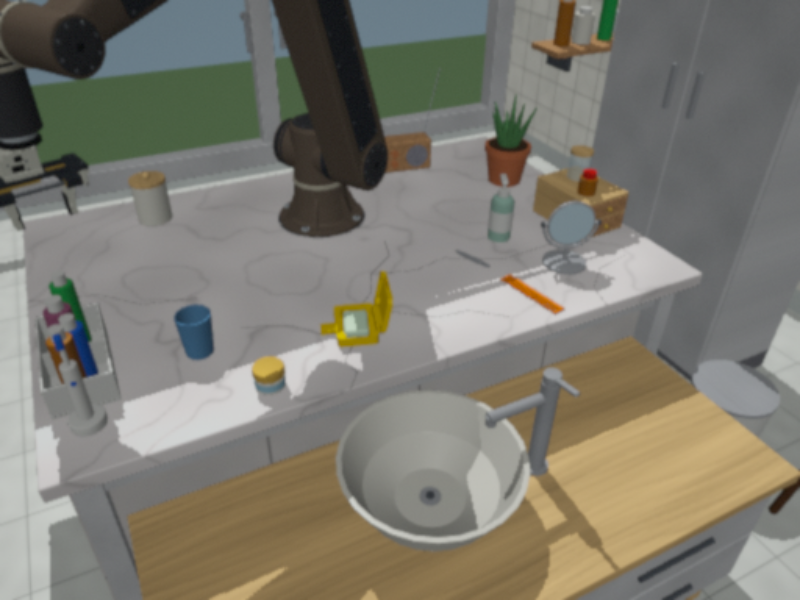

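View pics/side0.png

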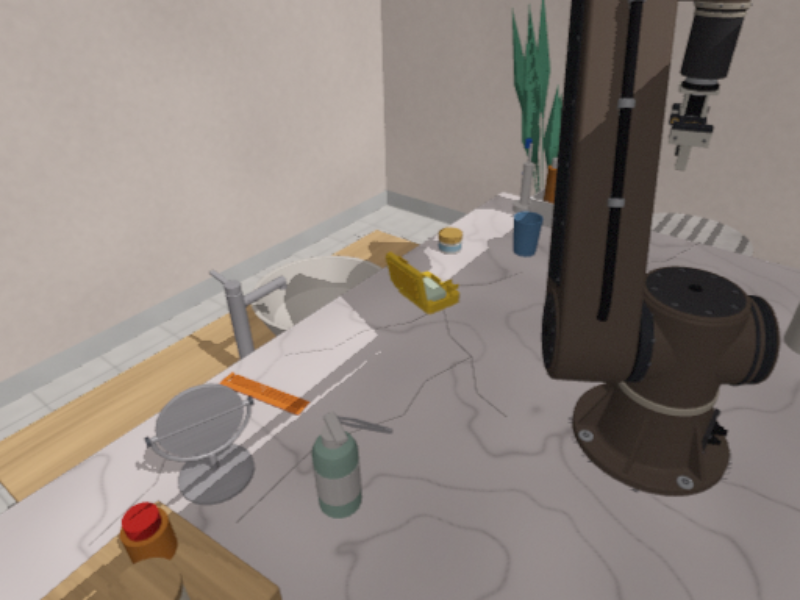

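The scene view shows the dish at about (352,325) with its spout to the left (tip at 325,328), and the open lid on the right (385,300). The basin is at (432,470) and the jar at (268,372). Next I'll measure the edge, the basin and the dish pose.

Run:
```python
from h import *
from scipy.optimize import least_squares
Y=[]
for n in("scene","side"):
    p,d=snapshot(n); W=pts(n,d)
    ok=(d>0)&(abs(W[...,2])<.012)&(W[...,0]>.3)&(W[...,0]<1)
    q=W[ok]; E=[]
    for y in np.arange(-.4,.4,.05):
        s=q[abs(q[:,1]-y)<.02]
        if len(s)>20: E.append([round(y,2),round(np.percentile(s[:,0],99.5),4)])
    E=np.array(E); print(n,"edge",E[:,1], np.polyfit(E[:,0],E[:,1],1))
    b=W[(d>0)&(abs(W[...,2]+.09)<.006)&(W[...,0]>.68)&(abs(W[...,1])<.4)]
    if len(b)>10:
        f=least_squares(lambda v:np.hypot(b[:,0]-v[0],b[:,1]-v[1])-.182,[.85,0],loss="soft_l1",f_scale=.005); print("basin",len(b),f.x,f.cost)
    h=cv2.cvtColor(p,cv2.COLOR_RGB2HSV)
    m=(h[...,0]>20)&(h[...,0]<34)&(h[...,1]>150)&(d>0)&(np.hypot(W[...,0]-.52,W[...,1]+.1)<.15)&(W[...,2]>-.01)
    y=W[m]; Y.append(y)
    for lo,hi in((0,.012),(.012,.03),(.03,.05),(.05,.09),(.09,.13)):
        s=y[(y[:,2]>lo)&(y[:,2]<hi)]
        if len(s)>8:
            r=cv2.minAreaRect((s[:,:2]*1000).astype(np.float32)); print(lo,len(s),np.round(r[0]),np.round(r[1]),round(r[2]))
            k=s[np.argmin(s[:,1])]; print("  min y",k.round(3),"max y",s[np.argmax(s[:,1])].round(3))
np.save("Y.npy",np.vstack(Y))
```

```text
scene edge [0.682  0.6818 0.6822 0.681  0.6819 0.6815 0.6818 0.6827 0.8637 0.8646
 0.8645 0.871  0.6812 0.6819 0.682  0.6822] [0.08741765 0.73006044]
basin 1274 [ 0.83075771 -0.09737805] 0.02790123019006228
0 101 [ 511. -132.] [114. 122.] 73
  min y [ 0.506 -0.19   0.011] max y [ 0.49  -0.066  0.011]
0.012 283 [ 512. -125.] [126. 128.] 69
  min y [ 0.505 -0.189  0.019] max y [ 0.513 -0.057  0.028]
0.03 163 [ 519. -109.] [103. 126.] 72
  min y [ 0.558 -0.174  0.031] max y [ 0.474 -0.043  0.045]
0.05 112 [534. -62.] [ 17. 129.] 72
  min y [ 0.583 -0.086  0.052] max y [ 0.48  -0.038  0.084]
0.09 91 [540. -57.] [ 13. 118.] 72
  min y [ 0.595 -0.081  0.09 ] max y [ 0.499 -0.039  0.116]
side edge [0.6044 0.6723 0.6699 0.6715 0.6302 0.6737 0.6719 0.673  0.8421 0.8507
 0.8506 0.8479 0.6722 0.6728 0.6741 0.6737] [0.12397059 0.71253676]
basin 576 [ 1.17935793 -0.0883597 ] 0.9924371160603928
0 88 [ 491. -116.] [122.  96.] 58
  min y [ 0.502 -0.191  0.009] max y [ 0.474 -0.058  0.012]
0.012 178 [ 509. -124.] [129. 124.] 73
  min y [ 0.501 -0.189  0.014] max y [ 0.476 -0.049  0.028]
0.03 84 [528. -59.] [ 13. 119.] 78
  min y [ 0.585 -0.077  0.043] max y [ 0.474 -0.041  0.04 ]
0.05 189 [530. -55.] [ 14. 122.] 75
  min y [ 0.584 -0.077  0.055] max y [ 0.478 -0.035  0.084]
0.09 188 [531. -52.] [ 14. 120.] 74
  min y [ 0.585 -0.074  0.111] max y [ 0.487 -0.032  0.111]
```

Emit:
{"name": "servo_tool", "arguments": {
  "deltas": [
    [0,0,0,0,0,-0.136,-1],
    [0,0,0,0,0,-0.136,-1],
    [0,0,0,0,0,-0.136,-1],
    [0,0,0,0,0,-0.136,-1],
    [0,0,0,0,0,-0.136,-1],
    [0,0,0,0,0,-0.136,-1],
    [0,0,0,0,0,-0.136,-1]
  ]
}}

```text
t: 1.8
position: [0.1812, -0.6502, 0.2266]
tcp_rot: [3.142, -0.0, -1.867]
contact_force: [0.3, -0.2, -0.5]
finger_gap: 0.037
```

Emit:
{"name": "servo_tool", "arguments": {
  "deltas": [
    [-0.45,-0.1,0,0,0,0,-1],
    [-0.45,-0.1,0,0,0,0,-1],
    [-0.45,-0.1,0,0,0,0,-1],
    [-0.45,-0.1,0,0,0,0,-1],
    [-0.45,-0.1,0,0,0,0,-1],
    [-0.45,-0.1,0,0,0,0,-1],
    [-0.45,-0.1,0,0,0,0,-1],
    [-0.45,-0.1,0,0,0,0,-1],
    [-0.45,-0.1,0,0,0,0,-1],
    [-0.45,-0.1,0,0,0,0,-1],
    [-0.45,-0.1,0,0,0,0,-1],
    [0,0,0,0,0,0,-1]
  ]
}}

```text
t: 3.0
position: [0.4359, -0.2067, 0.227]
tcp_rot: [-3.14, 0.001, -1.868]
contact_force: [-0.3, 0.4, 1.2]
finger_gap: 0.0006
```

Emit:
{"name": "servo_tool", "arguments": {
  "deltas": [
    [-0.4,-0.1,0,0,0,0,-1],
    [-0.4,-0.1,0,0,0,0,-1],
    [-0.4,-0.1,0,0,0,0,-1],
    [-0.4,-0.1,0,0,0,0,-1],
    [-0.4,-0.1,0,0,0,0,-1],
    [-0.4,-0.1,0,0,0,0,-1],
    [0,0,0,0,0,0,-1]
  ]
}}

```text
t: 3.7
position: [0.5643, 0.004, 0.2261]
tcp_rot: [-3.141, 0.0, -1.87]
contact_force: [-0.0, -0.1, 0.6]
finger_gap: 0.0005
```

```bash
cat >> h.py <<'E'
def yellow(n):
    p,d=snapshot(n); W=pts(n,d); h=cv2.cvtColor(p,cv2.COLOR_RGB2HSV)
    m=(h[...,0]>20)&(h[...,0]<34)&(h[...,1]>150)&(d>0)&(W[...,2]>-.01)&(abs(W[...,1]+.1)<.22)
    return p,d,W,W[m]
E
python3 - <<'E'
from h import *
print(observe()["position"])
p,d,W,y=yellow("wrist")
print(len(y),np.percentile(y,[1,50,99],axis=0).round(3))
for lo,hi in((0,.012),(.012,.03),(.09,.13)):
    s=y[(y[:,2]>lo)&(y[:,2]<hi)]
    if len(s)>8:
        r=cv2.minAreaRect((s[:,:2]*1000).astype(np.float32)); print(lo,len(s),np.round(r[0]),np.round(r[1]),round(r[2],1), s[np.argmin(s[:,1])].round(3))
cv2.imwrite("pics/w1.png",p[...,::-1])
E
```

```text
[0.56430338 0.00397735 0.22605768]
9487 [[ 0.452 -0.179  0.006]
 [ 0.523 -0.086  0.027]
 [ 0.597 -0.014  0.321]]
0 3489 [ 510. -131.] [111. 116.] 72.5 [ 0.505 -0.186  0.007]
0.012 2517 [ 513. -124.] [120. 119.] 72.3 [ 0.506 -0.184  0.015]
0.09 1669 [534. -57.] [ 15. 117.] 72.8 [ 0.587 -0.082  0.093]
```

View pics/w1.png

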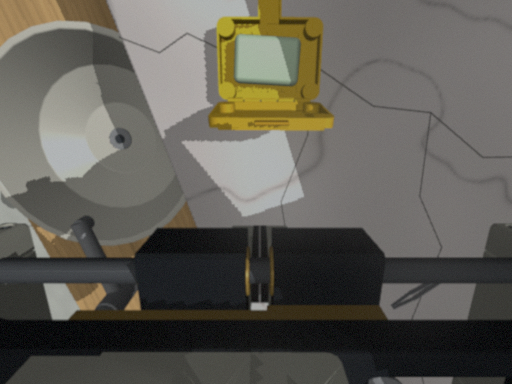

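The wrist view shows the lid end-on at columns 209–332, row 115. The tray is above it and the spout points up at (268,5). The fingers at column 260 line up with the lid, so I'll lower and push.

Emit:
{"name": "servo_tool", "arguments": {
  "deltas": [
    [0,0,0.365,0,0,0,-1],
    [0,0,0.365,0,0,0,-1],
    [0,0,0.365,0,0,0,-1],
    [0,0,0.365,0,0,0,-1],
    [0,0,0,0,0,0,-1]
  ]
}}

```text
t: 4.25
position: [0.5583, -0.0009, 0.0763]
tcp_rot: [3.134, -0.004, -1.875]
contact_force: [-0.3, 0.5, -0.0]
finger_gap: 0.0005
```

Emit:
{"name": "servo_tool", "arguments": {
  "deltas": [
    [0.14,0,0,0,0,0,-1],
    [0.14,0,0,0,0,0,-1],
    [0.14,0,0,0,0,0,-1],
    [0.14,0,0,0,0,0,-1],
    [0.14,0,0,0,0,0,-1],
    [0.14,0,0,0,0,0,-1],
    [0.14,0,0,0,0,0,-1],
    [0.14,0,0,0,0,0,-1],
    [0.14,0,0,0,0,0,-1],
    [0.14,0,0,0,0,0,-1],
    [0,0,0,0,0,0,-1]
  ]
}}

```text
t: 5.35
position: [0.5197, -0.1343, 0.0804]
tcp_rot: [3.141, -0.0, -1.874]
contact_force: [0.7, 0.1, -0.3]
finger_gap: 0.0005
```

Run:
```python
from h import *
for n in ("scene","side","wrist"):
    p,d,W,y=yellow(n); y=y[(y[:,2]<.2)&(y[:,0]>.4)&(y[:,0]<.65)]; print(n,len(y),np.percentile(y,[1,50,99],axis=0).round(3).tolist())
    if n=="side": cv2.imwrite("pics/s2.png",cv2.resize(p[110:250,190:350][...,::-1],None,fx=4,fy=4))
```

```text
scene 788 [[0.468, -0.318, 0.01], [0.542, -0.132, 0.042], [0.618, -0.071, 0.052]]
side 744 [[0.446, -0.163, 0.007], [0.498, -0.099, 0.038], [0.573, -0.061, 0.043]]
wrist 11804 [[0.453, -0.19, 0.006], [0.505, -0.149, 0.04], [0.567, -0.11, 0.176]]
```

View pics/s2.png

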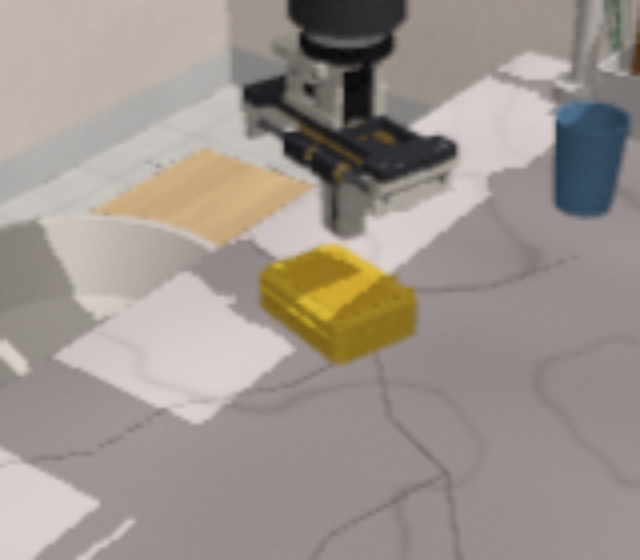

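The lid is shut, as the crop shows a closed box with the dish centred near (340,300). Next I'll back up, open the gripper and measure the spout.

Emit:
{"name": "servo_tool", "arguments": {
  "deltas": [
    [-0.2,0,-0.4,0,0,0,1],
    [-0.2,0,-0.4,0,0,0,1],
    [-0.2,0,-0.4,0,0,0,1],
    [-0.2,0,-0.2,0,0,0,1],
    [0,0,0,0,0,0,1],
    [0,0,0,0,0,0,1],
    [0,0,0,0,0,0,1]
  ]
}}

```text
t: 6.2
position: [0.5435, -0.0564, 0.2194]
tcp_rot: [3.14, -0.001, -1.873]
contact_force: [0.8, -0.2, -0.6]
finger_gap: 0.051
```

```bash
cat > fit.py <<'E'
from h import *
def fit(n):
    p,d,W,y=yellow(n); y=y[(y[:,2]<.06)&(y[:,0]>.4)&(y[:,0]<.75)]
    top=y[y[:,2]>.03]; r=cv2.minAreaRect((top[:,:2]*1000).astype(np.float32))
    low=y[y[:,2]<.022]
    print(n,"top",np.round(r[0],1),np.round(r[1],1),round(r[2],1))
    return p,d,W,y,top,low
E
python3 - <<'E'
from fit import *
s=observe(); print(s["position"],s["finger_gap"],s["joint_pos"].round(2))
p,d,W,y,top,low=fit("wrist")
a=np.array([-np.sin(.305),-np.cos(.305)])
for th in(-1.85,-1.876,-1.9):
    a=np.array([np.cos(th),np.sin(th)]);b=np.array([-a[1],a[0]])
    q=low[:,:2]-[.528,-.1145]; x=q@a; l=q@b; k=(x>.058)
    if k.sum(): print(th,k.sum(),"spout lat",np.percentile(l[k],[2,50,98]).round(4),"tip",np.percentile(x,99.5).round(4)," slope",np.polyfit(x[k],l[k],1).round(3))
    q=top[:,:2]-[.528,-.1145];print("top",np.percentile(q@a,[1,99]).round(3),np.percentile(q@b,[1,99]).round(3))
cv2.imwrite("pics/w3.png",p[...,::-1])
E
```

```text
[ 0.54348941 -0.05639008  0.21937086] 0.05103616274915065 [ 0.26  0.15 -0.28 -0.   -1.14 -0.56]
wrist top [ 514.7 -121.8] [ 98.4 118.4] 71.8
-1.85 378 spout lat [-0.0246 -0.0125  0.0001] tip 0.0819  slope [-0.006 -0.012]
top [-0.035  0.057] [-0.068  0.047]
-1.876 378 spout lat [-0.0227 -0.0106  0.0019] tip 0.0822  slope [-0.03  -0.008]
top [-0.035  0.057] [-0.068  0.047]
-1.9 378 spout lat [-0.021  -0.0089  0.0037] tip 0.0826  slope [-0.052 -0.005]
top [-0.035  0.057] [-0.068  0.047]
```

View pics/w3.png

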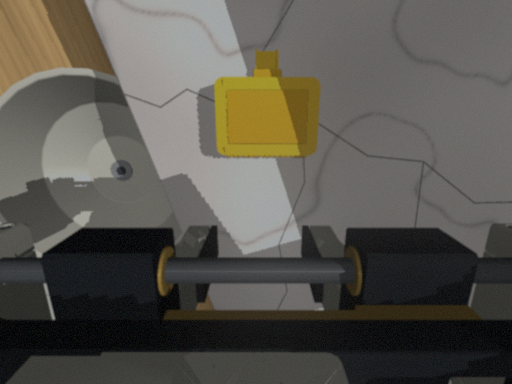

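Emit:
{"name": "servo_tool", "arguments": {
  "deltas": [
    [0.33,0.02,0,0,0,0,1],
    [0.33,0.02,0,0,0,0,1],
    [0.33,0.02,0,0,0,0,1],
    [0.33,0.02,0,0,0,0,1],
    [0,0,0.4,0,0,0,1],
    [0,0,0.4,0,0,0,1],
    [0,0,0.4,0,0,0,1],
    [0,0,0.3,0,0,0,1],
    [0,0,0,0,0,0,1],
    [0,0,0,0,0,0,1]
  ]
}}

```text
t: 7.25
position: [0.497, -0.1805, 0.0704]
tcp_rot: [3.14, -0.001, -1.873]
contact_force: [0.5, 1.1, 0.2]
finger_gap: 0.0877
```

Run:
```python
from h import *
s=observe(); print(s["position"],s["finger_gap"])
p,d=snapshot("wrist"); cv2.imwrite("pics/w4.png",p[...,::-1])
p,d=snapshot("side"); print(boxes_of("side","soap")[:1])
```

```text
[ 0.49700028 -0.18047228  0.0703867 ] 0.08774238154620166
[{'box': [216.8, 298.6, 31.7, 66.8], 'conf': 0.42}]
```

View pics/w4.png

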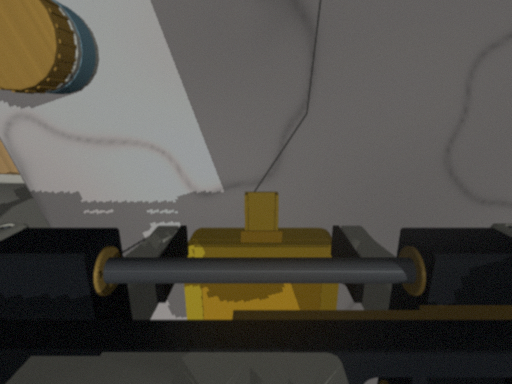

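The wrist view shows the spout at columns 245–278, centred under the fingers at column 260. Descending now.

Emit:
{"name": "servo_tool", "arguments": {
  "deltas": [
    [0,0,0.2,0,0,0,1],
    [0,0,0.2,0,0,0,1],
    [0,0,0.13,0,0,0,1],
    [0,0,0.08,0,0,0,1],
    [0,0,0.05,0,0,0,1],
    [0,0,0,0,0,0,1]
  ]
}}

```text
t: 8.0
position: [0.4977, -0.18, 0.0048]
tcp_rot: [-3.141, 0.0, -1.873]
contact_force: [0.3, 0.2, -0.5]
finger_gap: 0.0874
```

Emit:
{"name": "servo_tool", "arguments": {
  "deltas": [
    [0,0,0,0,0,0,-1],
    [0,0,0,0,0,0,-1],
    [0,0,0,0,0,0,-1],
    [0,0,0,0,0,0,-1],
    [0,0,0,0,0,0,-1],
    [0,0,0,0,0,0,-1],
    [0,0,0,0,0,0,-1],
    [0,0,0,0,0,0,-1],
    [0,0,0,0,0,0,-1],
    [0,0,0,0,0,0,-1]
  ],
  "grip_force": 15
}}

```text
t: 9.0
position: [0.4971, -0.18, 0.0045]
tcp_rot: [3.141, -0.0, -1.873]
contact_force: [-1.5, 0.8, 1.5]
finger_gap: 0.0272
```

Emit:
{"name": "servo_tool", "arguments": {
  "deltas": [
    [0,-0.069,0,0,0,-0.1,-1],
    [0,-0.069,0,0,0,-0.1,-1],
    [0,-0.069,0,0,0,-0.1,-1],
    [0,-0.069,0,0,0,-0.1,-1],
    [0,-0.069,0,0,0,-0.1,-1],
    [0,-0.069,0,0,0,-0.1,-1],
    [0,-0.069,0,0,0,-0.1,-1],
    [0,-0.069,0,0,0,-0.1,-1],
    [0,-0.069,0,0,0,-0.1,-1]
  ]
}}

```text
t: 9.9
position: [0.5572, -0.173, 0.0045]
tcp_rot: [-3.142, -0.0, -0.926]
contact_force: [-0.3, 0.7, 0.6]
finger_gap: 0.027
```

Run:
```python
from fit import *
s=observe(); print(s["position"],s["tcp_rot"],s["finger_gap"],s["joint_pos"].round(2))
for n in("scene","side"): fit(n)
```

```text
[ 0.55720365 -0.1729614   0.00451225] [-3.14151189e+00 -6.28214855e-05 -9.26354663e-01] 0.026979923034109923 [ 0.03  0.44 -0.44  0.   -0.68  0.61]
scene top [ 567.  -230.5] [ 72.8 203.6] 14.9
side top [ 514.8 -118.8] [114.2  95.8] 37.2
```

Emit:
{"name": "servo_tool", "arguments": {
  "deltas": [
    [0,-0.068,0,0,0,-0.0983,-1],
    [0,-0.068,0,0,0,-0.0983,-1],
    [0,-0.068,0,0,0,-0.0983,-1],
    [0,-0.068,0,0,0,-0.0983,-1],
    [0,-0.068,0,0,0,-0.0983,-1],
    [0,-0.068,0,0,0,-0.0983,-1],
    [0,-0.068,0,0,0,-0.0983,-1],
    [0,-0.068,0,0,0,-0.0983,-1],
    [0,-0.068,0,0,0,-0.0983,-1],
    [0,0,0,0,0,0,-1]
  ]
}}

```text
t: 11.0
position: [0.586, -0.1213, 0.0045]
tcp_rot: [-3.142, -0.0, -0.005]
contact_force: [0.5, -0.5, -0.4]
finger_gap: 0.0268
```

Run:
```python
from fit import *
s=observe(); print(s["position"],s["tcp_rot"],s["finger_gap"])
fit("side"); p,d,W,y,top,low=fit("wrist")
# edge and basin from wrist
ok=(d>0)&(abs(W[...,2])<.006)&(W[...,0]>.5)&(W[...,0]<.75)
q=W[ok]
for yy in(-.2,-.1,0): 
    k=q[abs(q[:,1]-yy)<.02]; print(yy,len(k),np.percentile(k[:,0],99.5) if len(k) else None)
b=W[(d>0)&(abs(W[...,2]+.09)<.004)&(W[...,0]>.69)]
print(len(b),np.percentile(b,[1,50,99],axis=0).round(3) if len(b) else 0)
p,d=snapshot("scene"); W=pts("scene",d)
k=(d>0)&(W[...,2]<-.083)&(W[...,2]>-.098)&(W[...,0]>.7)&(W[...,0]<1.03)&(abs(W[...,1]+.1)<.2)
g=W[k]; from numpy.linalg import lstsq
for x0 in(.75,.8,.85,.9): 
    t=g[abs(g[:,0]-x0)<.01]; print(x0,len(t),np.percentile(t[:,1],[1,99]).round(3))
```

```text
[ 0.58603975 -0.12130692  0.00453819] [-3.14157296e+00 -7.36667974e-05 -4.53089808e-03] 0.026825752860341737
side top [ 521.5 -118.8] [103.8 120.9] 0.5
wrist top [ 573.  -121.9] [37.9 20.3] 87.9
-0.2 10698 0.6804450728706557
-0.1 10473 0.6807062740230333
0 13609 0.680399182821126
3301 [[ 0.691 -0.254 -0.094]
 [ 0.717  0.006 -0.09 ]
 [ 0.745  0.058 -0.088]]
0.75 74 [-0.263  0.066]
0.8 34 [-0.278  0.078]
0.85 62 [-0.279  0.086]
0.9 59 [-0.269  0.073]
```

Emit:
{"name": "servo_tool", "arguments": {
  "deltas": [
    [0.1,-0.022,0,0,0,0,-1],
    [0.1,-0.022,0,0,0,0,-1],
    [0.1,-0.022,0,0,0,0,-1],
    [0.1,-0.022,0,0,0,0,-1],
    [0.1,-0.022,0,0,0,0,-1],
    [0.1,-0.022,0,0,0,0,-1],
    [0.1,-0.022,0,0,0,0,-1],
    [0.1,-0.022,0,0,0,0,-1],
    [0.1,-0.022,0,0,0,0,-1],
    [0.1,-0.022,0,0,0,0,-1],
    [0,0,0,0,0,0,-1]
  ]
}}

```text
t: 12.25
position: [0.6885, -0.0996, 0.0046]
tcp_rot: [-3.142, -0.002, -0.003]
contact_force: [1.0, 0.0, 0.7]
finger_gap: 0.0271
```

Run:
```python
from fit import *
s=observe(); print(s["position"],s["tcp_rot"],s["finger_gap"])
fit("side")
```

```text
[ 0.68848932 -0.09964335  0.004578  ] [-3.14154168e+00 -2.35567204e-03 -3.38407592e-03] 0.027143491516761268
side top [623.4 -97.1] [104.2 122.3] 0.1
```

Emit:
{"name": "servo_tool", "arguments": {
  "deltas": [
    [0,0,0,0,0,0,0],
    [0,0,0,0,0,0,0],
    [0,0,0,0,0,0,0],
    [0,0,0,0,0,0,0.5],
    [0,0,0,0,0,0,0.5],
    [0,0,-0.2,0,0,0,0.5],
    [0,0,-0.4,0,0,0,0.5],
    [0,0,-0.4,0,0,0,0.5],
    [0,0,-0.4,0,0,0,0.5],
    [0,0,-0.4,0,0,0,0.5],
    [-0.4,0,-0.2,0,0,0,0.5],
    [-0.4,0,0,0,0,0,0.5]
  ]
}}

```text
t: 13.5
position: [0.6074, -0.0999, 0.2079]
tcp_rot: [3.142, -0.006, -0.004]
contact_force: [-0.2, -0.4, -0.5]
finger_gap: 0.0654
```

Emit:
{"name": "servo_tool", "arguments": {
  "deltas": [
    [-0.4,0,0,0,0,0,0.5],
    [-0.4,0,0,0,0,0,0.5],
    [0,0,0,0,0,0,0.5]
  ]
}}

```text
t: 13.8
position: [0.5217, -0.0997, 0.2053]
tcp_rot: [-3.141, 0.0, -0.004]
contact_force: [1.2, 0.7, 1.5]
finger_gap: 0.0657
```

Run:
```python
from fit import *
print(observe()["position"])
fit("side"); p,d,W,y,top,low=fit("wrist")
cv2.imwrite("pics/w5.png",p[...,::-1])
print("top z",np.percentile(top[:,2],[5,50,95]).round(4)); x=y[y[:,2]<.022]
k=x[x[:,0]>.68]; print("spout x max",np.percentile(k[:,0],99.5),"y",np.percentile(k[:,1],[2,50,98]).round(4))
m=(d>0)&(abs(W[...,2])<.006)&(W[...,0]<.75); q=W[m]; print("edge",[np.percentile(q[abs(q[:,1]-a)<.02][:,0],99.5).round(4) for a in(-.2,0)])
# lid flatness: plane fit of top face
f=top[(top[:,2]>.036)]; A=np.c_[f[:,:2]-f[:,:2].mean(0),np.ones(len(f))]; print("lid plane",np.linalg.lstsq(A,f[:,2],rcond=None)[0].round(4))
snapshot("side"); snapshot("scene")
for t in("jar","comb","tweezers","mirror","lotion","tumbler"): print(t,[np.round(b[0]["box"]) for b in(boxes_of("side",t),boxes_of("scene",t)) if b])
```

```text
[ 0.52165117 -0.0996562   0.20526641]
side top [622.1 -99.9] [126.  100.8] 88.3
wrist top [629.8 -99.5] [ 99.4 118. ] 0.2
top z [0.0373 0.0402 0.042 ]
spout x max 0.7013155664159947 y [-0.1115 -0.0984 -0.0865]
edge [np.float64(0.6813), np.float64(0.6819)]
lid plane [-0.0004 -0.0003  0.0402]
jar [array([289., 154.,  17.,  17.]), array([172., 241.,  20.,  25.])]
comb [array([171., 252.,  57.,  27.]), array([342., 186.,  38.,  26.])]
tweezers [array([232., 273.,  29.,   7.]), array([305., 163.,  19.,   7.])]
mirror [array([129., 284.,  74.,  75.]), array([364., 154.,  40.,  46.])]
lotion [array([216., 300.,  35.,  67.]), array([319., 134.,  19.,  47.])]
tumbler [array([339., 149.,  20.,  25.]), array([126., 210.,  24.,  36.])]
```

View pics/w5.png

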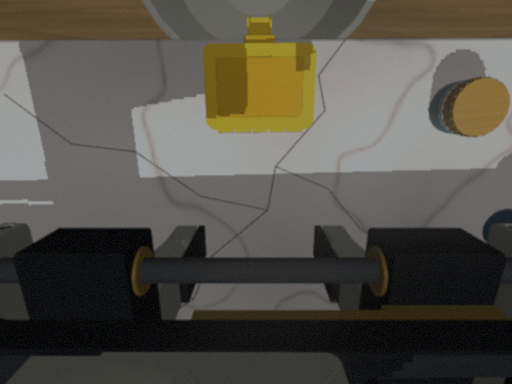

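The spout (259,28) now hangs over the basin's middle. The tray's front wall is at about row 45, behind the sill edge at row 39. The lid is shut and level, and the other things haven't moved. Handing in.

```bash
python3 -c "
from rig import *
print(sign_off())"
```

```text
the job is handed in; nothing more can be done
None
```

The dish is in place and the job is handed in, with about 14 s of the 72 s used. I pushed the lid shut from behind with closed fingers. Then I gripped the spout, turned the dish about 107° on the marble, slid it about 10 cm forward, let go and backed off.

**Last checks:**
- **Lid:** shut and level, with its top at 40 mm and a tilt under 0.001 rad.
- **Direction:** the spout points straight out, within about 0.01 rad by the wrist camera; the coarser side view read about 0.03 rad.
- **Spout tip:** about 17–20 mm outside the edge and about 1 mm from the basin's middle.
- **Front wall:** about 11–15 mm inside the edge, so the body is wholly on the marble.
- **Other things on the sill:** all found within 3 pixels of where they started.

**Disagreements and limits:**
- The side camera placed the edge about 8 mm nearer than the scene and wrist cameras (0.673 m against 0.681 m). The placing holds with either value.
- The first basin fit from the side camera was unusable, so I used the scene and wrist views, which agreed on its middle.
- The soap can't be seen under the shut lid, so I didn't check it directly. The dish slid level throughout.

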